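# Load a riveted plate into the rivet-height gauge

### The arm

A 6-joint arm with a two-finger parallel gripper is mounted at the origin on the work surface. World frame = base frame: x ahead of the robot, y to its left, z up, the work surface at z = 0. Lengths are in m, angles in rad, forces in N, time in s.
With the tool pointing down it reaches from about 0.4 to 0.925 m from the base axis. Payload 12.5 kg.
Tool frame: the origin (TCP) lies where the fingers leave the gripper's body, on its centre line; the fingertips stand 78 mm ahead of it and the grasp point (between the pads) lies 59 mm ahead of it; x points along the fingers, z is the direction in which the jaws open and shut, and the axes are right-handed (so a half turn about x gives the same grasp; the last joint's range is limited). The gripper opens to 95 mm and grips with 3 to 60 N. Pads are 20 mm wide; open, the fingers measure 119 mm over their backs; the gripper's body (75 mm by 180 mm) begins 59 mm behind the grasp point.
Start: joints at [1.029, 0.491, 1.559, -0, 1.092, -0.106], TCP at [0.264, 0.567, 0.292] pointing down, gripper open.
Joint ranges: [-3.1, 3.1], [-0.84, 2.19], [0.05, 2.79], [-1.13, 4.28], [0.06, 2.93], [-2.69, 2.69]. Speed limits (rad/s): [2.22, 2.22, 2.79, 3.14, 3.14, 3.14].

### API

Orientations are given as a unit quaternion [w, x, y, z].
In Python, from workcell import r gives the robot as it stands. The module is installed in compiled form; this text tells all that it offers.
- The arm moves only by the tool move_arm, never from a script. Its argument "targets" is a list of rows, each an object of numbers: "hand": the finger opening in mm, from 0 to 95.1; "dx", "dy", "dz": the shift along the world's x, y, z in units of 50 mm (1.0 is 50 mm); "turn": the turn about the world's z in units of 5 degrees (1.0 is 5 degrees). A call has 1 to 8 rows; each row is the pose to reach, as a shift and turn from the pose commanded when the call began; what a row does not reach only later rows make up. A row lasts 1/8 s, in which the tool goes at most 62.5 mm and 10.7 degrees, less where a joint would pass 70% of its speed; a pose out of reach is approached as far as the arm can. A call with a gripper value outside its range is refused whole. The fingers move at their own pace and stop on an object; "newtons" is the grip in N (left out, the last holds). Time passes only in rows, so rows that repeat a pose let the fingers close. It gives the time, the measured TCP pose, the force and the opening at its end, in the units of the state.
- r.sense(): the state, without advancing time (a new reading comes with each control period).
- r.camera(name): name is "scene" or "top" or "wrist"; returns the picture (420x560x3 uint8, blue, green, red); there is no depth.
- r.calibration(name): a dict with "camera_matrix" (3x3 intrinsics, pixels), "cam_to_world" (4x4, takes a point from camera to world coordinates); the wrist camera has in their place "tool_from_camera" (4x4, takes a point from camera to tool coordinates, whose origin is the TCP and whose axes are the tool frame's). Camera axes: x right, y down, z forward; pixel columns grow to the right and rows downward; lengths in m; the calibration is good to about 2 mm. A picture is of the moment at which its call begins: read the wrist's pose just before it. calibration takes no time and is no camera call.
- r.close_job(): hands the job in, once; it reports no verdict.
The state is a dict: "time": time; "q": joint angles; "joint_vel": joint speeds; "joint_torque": joint torques, N m; "tcp_pos": TCP position; "ee_rot": TCP orientation; "ft_force": force on the tool from outside, world axes, zero at the start; "ft_torque": the same for the moment, N m; "grip_width": opening from 0.0 (shut) to 1.0 (fully open).
Only numpy, scipy, OpenCV 4.12 (cv2) and the standard library are available. Lean on these libraries where they do the work, as an engineer would, in place of code of your own. Each camera call takes 0.05 s, during which the arm holds its last target.

### The job

Load the rivet-height gauge: with your fingertips, push the black carrier, with the riveted plate lying in it, flat along the bench between the guide rails and under the low gauge bridge until it is fully home against the end stop, then swing the red latch fully shut behind it. Nothing is picked up: do not lift or tip the carrier, keep the riveted plate lying in its nest, and leave everything else on the bench where it is. Take your fingers away at the end.

Things in the scene. Friction and masses are not known exactly. Their poses are not given: they have to be found in the camera images.
- gauge: Fixed rivet-height gauge on the bench. Origin on the bench under the bridge's centre; +y is the way the carrier slides in, x across the track, z up. Aluminium guide rails 18 mm high, inner faces at x = -52 and +52 mm, from y = -105 to +75 mm; the bench is the track's floor. The other points of the gauge below turn with it; their positions are given in this frame.
- mouth (a point): Middle of the track's mouth, at x 0, y -150, z 18 mm of the gauge. From here the two lead-ins, 18 mm high, narrow from inner faces at x = -68 and +68 mm to the rails at y = -105 mm.
- bridge (a point): Middle of the white bridge's lower front edge, at x 0, y -22, z 30 mm of the gauge. The bridge spans the track from y = -22 to +22 mm and x = -78 to +78 mm, underside 30 mm, top 48 mm above the bench; a dial gauge 44 mm across stands on its middle, reaching 122 mm above the bench.
- stop (a point): Middle of the face of the steel end stop (18 mm high), at x 0, y +60, z 6 mm of the gauge. With the carrier fully home its leading edge is on this face, its origin at the gauge's y = -10 mm and its trailing face at y = -80 mm, still 58 mm in front of the bridge.
- carrier: Loose black plastic carrier, 100 mm wide (x), 140 mm long (y), 12 mm thick, about 0.4 kg. Origin at the centre of its underside; +y is its leading end (corners rounded, radius 12 mm), which goes in first. Four low aluminium strips (up to 17 mm above the bench) make the nest of the riveted plate, centred at y = +10 mm.
- carrier_tail (a point): Middle of the carrier's trailing face, at its y = -70 mm, 18 mm above the bench. An upright block 70 mm wide, 12 mm thick and 36 mm high above the bench stands flush with this face; it is too high for the bridge and stays in front of it.
- plate: Riveted plate lying loose in the carrier's nest with 2 mm play all round: steel, 64 x 64 x 6 mm, low boss in the middle, four brass rivets standing 8 mm above it, 0.13 kg. Origin at the centre of its underside, 12 mm above the carrier's underside. The rivets reach 26 mm above the bench: 4 mm of headroom under the bridge.
- latch (a joint): Angle (rad) of the red swing latch, upright axis at x +62, y -89 mm of the gauge. 0: open, arm along the gauge's -y turned 30 degrees outward (to +x). It grows clockwise seen from above to 2.094: shut on its own stop, arm along -x across the track, 3 mm behind a carrier that is home. Arm 12 mm wide, 22 to 30 mm above the bench. About 1 N at the knob moves it; it stays where left.
- latch_knob (a point): Middle of the upright red knob on the latch's free end, 62 mm from its axis: a pin 16 mm in diameter from 30 to 60 mm above the bench; this point is at 45 mm.
- spare_plate: Bystander: a second riveted plate, like the first, lying on the bench beside the gauge (origin: centre of underside).
- driver: Bystander: screwdriver lying on the bench on the robot's side of the gauge.
- nest: Bystander: round black press nest, 150 mm across, with small pins on it, at the right (origin: centre of underside).
- bin: Bystander: red open bin, 160 x 110 x 75 mm, at the left (origin: centre of underside).
- oil: Bystander: white oil bottle, 52 mm across, 130 mm high, at the left (origin: centre of underside).
- master: Bystander: brass setting ring, 48 mm across, 20 mm high, at the far side (origin: centre of underside).
- wrench: Bystander: wrench lying on the bench at the right.
Not all that is in view belongs to the job. What is shaped like the carrier but blue or green is not meant.

How it is judged:
On the way, in this order (a step that is already met when the one before it is completed fails the run):
1. the carrier is home under the bridge against the end stop, the riveted plate lying in its nest (y of carrier in the frame of gauge between -0.013 and -0.007 m and x of carrier in the frame of gauge between -0.006 and 0.006 m and angle between the y axis of carrier and the y axis of gauge, either way round below 0.05 rad and height (world z) of carrier below 0.003 m and angle between carrier's own z axis and vertical below 0.035 rad and x of plate in the frame of carrier between -0.005 and 0.005 m and y of plate in the frame of carrier between 0.005 and 0.015 m and z of plate in the frame of carrier between 0.009 and 0.0145 m and angle between plate's own z axis and vertical below 0.06 rad), for 0.2 s.
2. the latch is shut behind the carrier (value of joint latch above 2.03 rad), for 0.2 s.
At the end, for the whole second after the job is handed in: The carrier lies flat on the bench, leading end first, within 3 mm of the end stop and straight in the track (0.05 rad); the riveted plate lies flat in its nest (within 5 mm of its centre); the latch is within 0.06 rad (4 degrees) of fully shut; all at rest (all of step 1 and value of joint latch above 2.03 rad and linear speed of each of carrier, plate below 0.01 m/s and velocity of joint latch between -0.05 and 0.05 rad/s); the robot touches nothing.
It fails at once if the carrier is lifted (more than 6 mm) or tipped (more than 5 degrees) (height (world z) of carrier above 0.006 m or angle between carrier's own z axis and vertical above 0.09 rad).
It fails at once if the riveted plate is lifted, tipped or comes out of its nest (x of plate in the frame of carrier below -0.007 m or x of plate in the frame of carrier above 0.007 m or y of plate in the frame of carrier below 0.003 m or y of plate in the frame of carrier above 0.017 m or z of plate in the frame of carrier above 0.017 m or angle between plate's own z axis and vertical above 0.15 rad).
It fails at once if something else on the bench is shifted by more than 20 mm (distance of any of spare_plate, driver, nest, bin, oil, master, wrench from where it was at the start of the episode above 0.02 m).
It also fails if it takes over 67 s, if anything falls off the work surface, if the arm or the gripper's body presses on something with over 40 N, if the wrist force passes 120 N, or if a joint passes its speed limit or range.

## Working session

There is one attempt and no reset: what is moved stays moved. The work goes in short steps, Python scripts to look and compute and a tool call to move; the robot and the scene stay as the last step left them, time stands still between calls to the robot, and variables do not carry over. Pictures are saved under pics/ and viewed, and the job is handed in when it is done.

Besides the shell and the picture viewer there is one more tool, called after "Request:" by a JSON object that holds its "api" and its "payload". move_arm: Moves the arm, as the interface text tells. Its arguments: {"type":"object","properties":{"targets":{"type":"array","items":{"type":"object","properties":{"hand":{"type":"number"},"dx":{"type":"number"},"dy":{"type":"number"},"dz":{"type":"number"},"turn":{"type":"number"}}}},"newtons":{"type":"number"}},"required":["targets"]}

```bash
mkdir -p pics; python3 - <<'E'
from workcell import r
import cv2,numpy as np
s=r.sense();print(s)
for n in("scene","top"):
    cv2.imwrite(f"pics/{n}0.png",r.camera(n));c=r.calibration(n);print(n,np.round(c["camera_matrix"],1).tolist(),np.round(c["cam_to_world"],4).tolist())
E
```

```text
{'time': 0.0, 'q': array([ 1.02937394e+00,  4.91526901e-01,  1.55944809e+00,  1.17108103e-05,
        1.09171985e+00, -1.05627712e-01]), 'joint_vel': array([-3.47326578e-04, -5.05417476e-04,  8.99334710e-04,  3.78927837e-04,
        2.50556570e-05, -7.54704249e-05]), 'joint_torque': array([-3.85728592e-03, -6.12636995e+01, -2.58179176e+01,  6.90784352e-02,
        4.82687261e-02, -9.91495517e-05]), 'tcp_pos': array([0.26374009, 0.56644607, 0.29168247]), 'ee_rot': array([ 0.59591611, -0.38025719,  0.59661708,  0.37991646]), 'ft_force': array([-0.72872039,  0.24112986, -0.46724336]), 'ft_torque': array([ 0.06442493,  0.00733641, -0.03570749]), 'grip_width': 0.9957633087239872}
scene [[383.0, 0.0, 282.6], [0.0, 383.0, 217.1], [0.0, 0.0, 1.0]] [[-0.2494, 0.6721, -0.6972, 1.2955], [0.9683, 0.165, -0.1873, 0.1757], [-0.0109, -0.7218, -0.692, 0.7968], [0.0, 0.0, 0.0, 1.0]]
top [[379.7, 0.0, 274.6], [0.0, 379.7, 207.9], [0.0, 0.0, 1.0]] [[0.0146, -0.9964, 0.0835, 0.4701], [-0.9998, -0.0159, -0.0145, -0.0015], [0.0158, -0.0833, -0.9964, 1.1364], [0.0, 0.0, 0.0, 1.0]]
```

View pics/scene0.png

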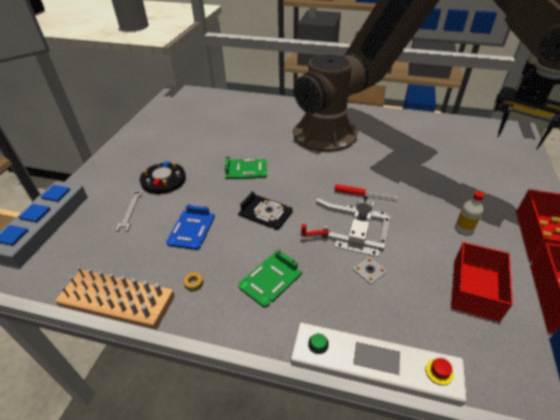

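View pics/top0.png

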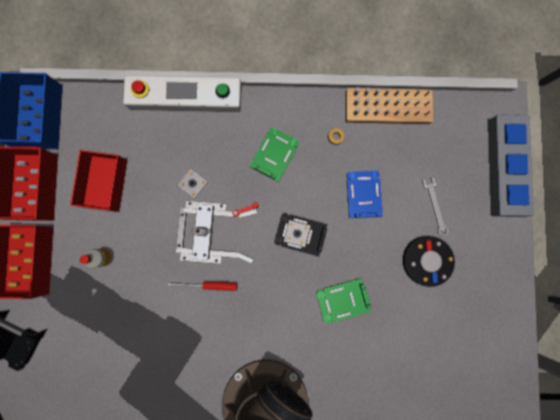

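```bash
cat > h.py <<'E'
from workcell import r
import cv2,numpy as np
def px(n,P):
    c=r.calibration(n);T=np.linalg.inv(c["cam_to_world"]);p=(T[:3,:3]@np.asarray(P,float).T).T+T[:3,3]
    u=(c["camera_matrix"]@p.T).T;return u[:,:2]/u[:,2:]
def w(n,uv,z):
    c=r.calibration(n);M=np.array(c["cam_to_world"]);d=M[:3,:3]@np.linalg.solve(c["camera_matrix"],[uv[0],uv[1],1]);t=(z-M[2,3])/d[2];return M[:3,3]+t*d
def crop(n,f,x0,x1,y0,y1,k):
    im=r.camera(n);cv2.imwrite(f,cv2.resize(im[y0:y1,x0:x1],None,fx=k,fy=k,interpolation=cv2.INTER_CUBIC));return im
E
python3 - <<'E'
from h import *
crop("top","pics/t1.png",165,345,185,300,4.4)
crop("scene","pics/s1.png",225,405,165,265,4.4)
E
```

```text
(no output)
```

View pics/t1.png

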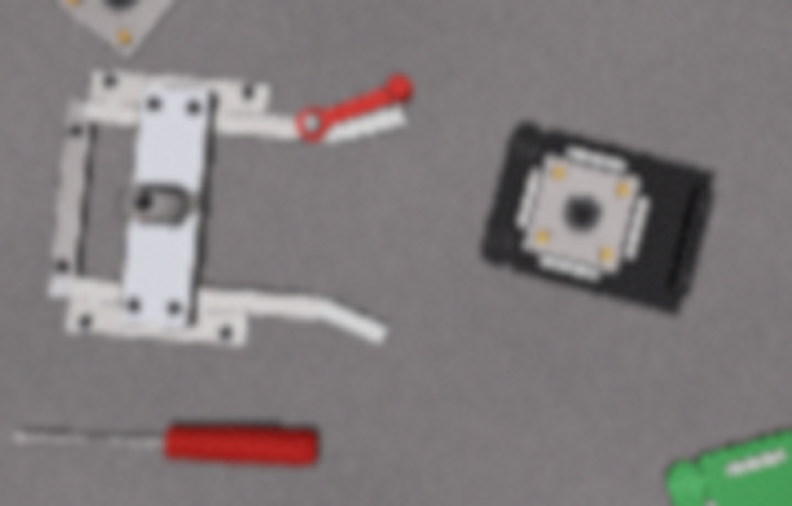

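View pics/s1.png

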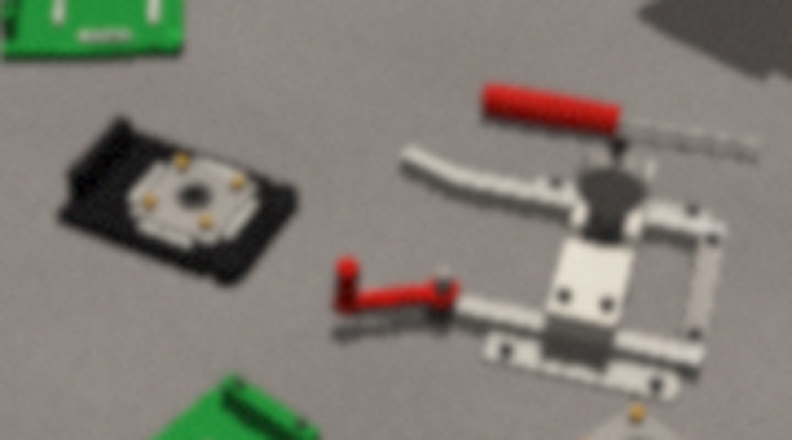

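```bash
cat > fit.py <<'E'
from h import *
from scipy.optimize import least_squares
def T(p,P):
    c,s=np.cos(p[2]),np.sin(p[2]);P=np.asarray(P,float)
    return np.c_[p[0]+c*P[:,0]-s*P[:,1],p[1]+s*P[:,0]+c*P[:,1],P[:,2]]
def fit(obs,p0):
    # obs: list (cam,(u,v),(x,y,z) mm)
    def f(p):
        o=[]
        for n in("top","scene"):
            a=[q for q in obs if q[0]==n]
            if a:o.append((px(n,T(p,np.array([q[2] for q in a])/1000))-np.array([q[1] for q in a])).ravel())
        return np.concatenate(o)
    s=least_squares(f,p0,loss="soft_l1");return s.x,f(s.x).reshape(-1,2)
t=lambda a,b:((a+.5)/4.4-.5+165,(b+.5)/4.4-.5+185)
s=lambda a,b:((a+.5)/4.4-.5+225,(b+.5)/4.4-.5+165)
E
python3 - <<'E'
from fit import *
L=62;a=np.radians(30)
G=[("top",t(312,124),(62,-89,30)),("top",t(399,86),(62+L*np.sin(a),-89-L*np.cos(a),60)),
("top",t(211,95),(78,-22,48)),("top",t(194,325),(-78,-22,48)),("top",t(143,88),(78,22,48)),("top",t(124,318),(-78,22,48)),
("top",t(386,332),(-68,-150,18)),
("scene",s(347,262),(62+L*np.sin(a),-89-L*np.cos(a),60)),("scene",s(548,318),(78,-22,48)),("scene",s(618,325),(78,22,48)),]
p,e=fit(G,[.47,.15,0]);print(p,np.degrees(p[2]));print(np.round(e,1))
C=[("top",t(712,172),(50,-70,12)),("top",t(678,312),(-50,-70,12)),("top",t(582,213),(0,10,20)),
("scene",s(60,215),(-50,-70,12)) ,("scene",s(196,197),(0,10,20)),("top",t(500,190),(0,70,12)),("scene",s(125,118),(-35,-70,36))]
C=[c for c in C if c[1]!=s(60,215)]
q,e=fit(C,[.47,-.05,0]);print(q,np.degrees(q[2]));print(np.round(e,1))
d=T([0,0,-p[2]],[[q[0]-p[0],q[1]-p[1],0]]);print("carrier in gauge mm",d*1000,np.degrees(q[2]-p[2]))
for n,c in(("top",t),("scene",s)):
    x0,x1,y0,y1=(165,345,185,300) if n=="top" else (225,405,165,265)
    im=cv2.resize(r.camera(n)[y0:y1,x0:x1],None,fx=4.4,fy=4.4,interpolation=cv2.INTER_CUBIC)
    def poly(pp,P,col):
        u=((px(n,T(pp,np.array(P)/1000))-[x0,y0]+.5)*4.4-.5).astype(int);cv2.polylines(im,[u.reshape(-1,1,2)],True,col,1)
    poly(p,[(x,y,48) for x,y in((-78,-22),(78,-22),(78,22),(-78,22))],(255,0,0))
    poly(p,[(x,y,18) for x,y in((-68,-150),(-52,-105),(-52,60),(52,60),(52,-105),(68,-150))],(0,255,0))
    poly(q,[(x,y,12) for x,y in((-50,-70),(50,-70),(50,70),(-50,70))],(0,255,255))
    poly(q,[(x,y,36) for x,y in((-35,-70),(35,-70),(35,-58),(-35,-58))],(255,255,0))
    cv2.imwrite(f"pics/ov_{n}.png",im)
E
```

```text
[ 0.48951033  0.18840208 -0.0713939 ] -4.090569256561496
[[ 0.3  0.6]
 [-0.6 -0.7]
 [-0.1 -0.8]
 [-1.7  1.4]
 [ 0.1 -0.6]
 [-1.3  1.7]
 [ 0.4 -0.4]
 [-0.   1.5]
 [-1.1 -2. ]
 [-0.7  0.1]]
[ 0.48867244 -0.09318612 -0.24310599] -13.928947121723505
[[ 0.2 -0.2]
 [-0.3  0.8]
 [-0.3 -0.2]
 [-1.5 -0.1]
 [-0.5  0.2]
 [-1.3 -0.6]]
carrier in gauge mm [[  19.2508494  -280.93062684    0.        ]] -9.838377865162009
```

View pics/ov_top.png

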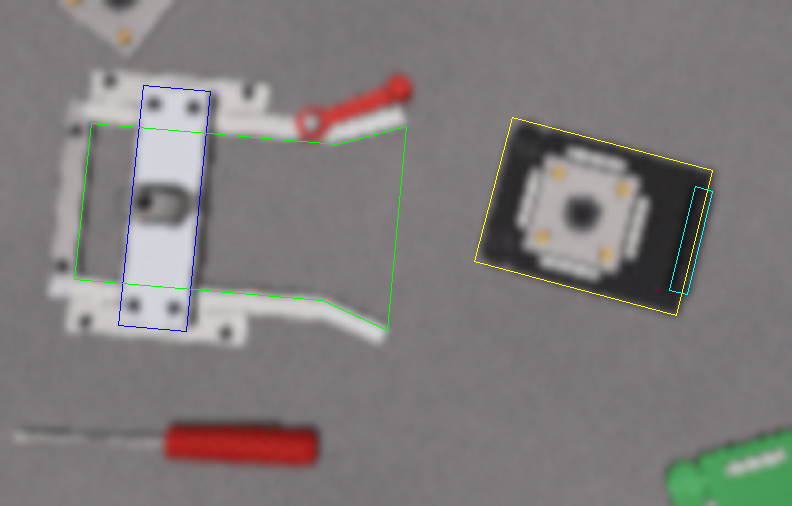

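View pics/ov_scene.png

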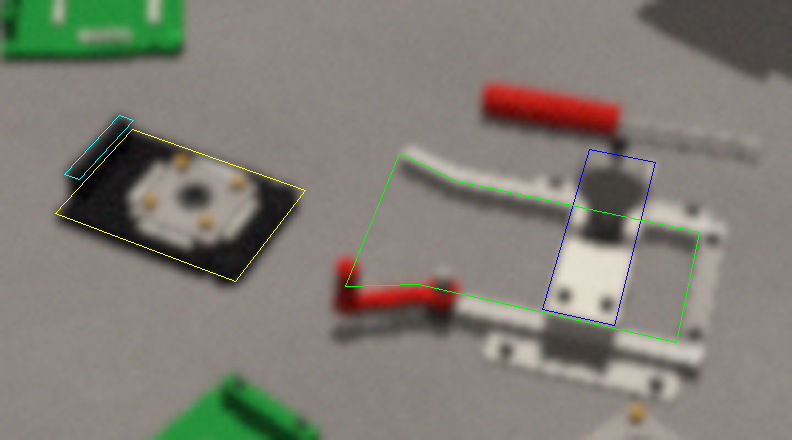

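```bash
python3 - <<'E'
from fit import *
from scipy.spatial.transform import Rotation as R
s=r.sense();q=s["ee_rot"];M=R.from_quat(q,scalar_first=True).as_matrix();print(np.round(M,3))
print("jaw az",np.degrees(np.arctan2(M[1,2],M[0,2])),"q6",s["q"][5])
p=[.4895,.1884,-.0714]
for n,P in(("side start",(115,-281,0)),("tail",(0,-380,0)),("home",(0,-90,0)),("knob0",(93,-142.7,0)),("knobend",(0,-89,0))):
    print(n,np.round(T(p,np.array([P])/1000),4)[0])
print("green corner",w("top",(300,135),.012),w("top",(270,180),.012), w("top",(253,170),.012))
print(r.calibration("wrist"))
E
```

```text
[[-0.    -0.907  0.422]
 [-0.     0.422  0.907]
 [-1.     0.    -0.   ]]
jaw az 65.03090319135012 q6 -0.10559741830519025
side start [ 0.5842 -0.1001  0.    ]
tail [ 0.4624 -0.1906  0.    ]
home [0.4831 0.0986 0.    ]
knob0 [0.5721 0.0394 0.    ]
knobend [0.4832 0.0996 0.    ]
green corner [ 0.78666149 -0.0915562   0.012     ] [ 0.64774511 -0.00301788  0.012     ] [0.67710025 0.04834482 0.012     ]
{'camera_matrix': array([[344.33757719,   0.        , 273.29045866],
       [  0.        , 344.33757719, 206.47054107],
       [  0.        ,   0.        ,   1.        ]]), 'tool_from_camera': array([[ 1.44794728e-03, -2.36763015e-01,  9.71566353e-01,
        -9.13448754e-02],
       [-9.58099501e-04, -9.71567254e-01, -2.36761807e-01,
         6.61973859e-02],
       [ 9.99998493e-01, -5.88038623e-04, -1.63362069e-03,
        -2.33125151e-05],
       [ 0.00000000e+00,  0.00000000e+00,  0.00000000e+00,
         1.00000000e+00]])}
```

Request:
{"api": "move_arm", "payload": {"targets": [{"dx": 0.6, "dy": -1.2, "turn": 0.5, "hand": 80}, {"dx": 1.2, "dy": -2.4, "turn": 1}, {"dx": 1.8, "dy": -3.5, "turn": 1.5}, {"dx": 2.3, "dy": -4.6, "turn": 2}, {"dx": 2.8, "dy": -5.7, "turn": 2.5}, {"dx": 3.4, "dy": -6.8, "turn": 3}, {"dx": 3.9, "dy": -7.9, "turn": 3.5}, {"dx": 4.4, "dy": -9, "turn": 4.2}]}}

```text
schema error: expected keys hand, dx, dy, dz, turn
```

```bash
python3 - <<'E'
from h import *
print(r.sense()); cv2.imwrite("pics/w1.png",r.camera("wrist"))
E
```

```text
{'time': 0.3, 'q': array([ 1.02939708e+00,  4.91124211e-01,  1.55908441e+00, -1.92573976e-05,
        1.09170131e+00, -1.05597418e-01]), 'joint_vel': array([-0.00013368, -0.00140737, -0.00361479, -0.00174685, -0.00064289,
        0.00076652]), 'joint_torque': array([-7.54212870e-04, -6.11929178e+01, -2.58068705e+01,  6.92171138e-02,
        4.61653119e-02, -1.54568181e-05]), 'tcp_pos': array([0.26379279, 0.56655126, 0.29205801]), 'ee_rot': array([ 0.5961676 , -0.3801444 ,  0.59636305,  0.38003361]), 'ft_force': array([ 0.75016578, -0.47872851, -0.15360657]), 'ft_torque': array([ 0.00619721, -0.00945105,  0.00690206]), 'grip_width': 0.9996395061377181}
```

View pics/w1.png

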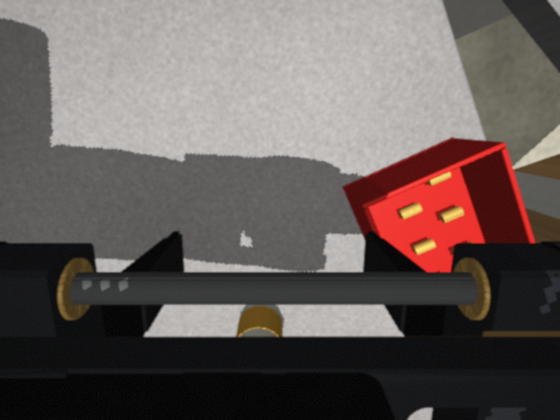

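Request:
{"api": "move_arm", "payload": {"targets": [{"dx": 0.6, "dy": -1.2, "dz": 0, "turn": 0.5, "hand": 80}, {"dx": 1.2, "dy": -2.4, "dz": 0, "turn": 1, "hand": 80}, {"dx": 1.8, "dy": -3.5, "dz": 0, "turn": 1.5, "hand": 80}, {"dx": 2.3, "dy": -4.6, "dz": 0, "turn": 2, "hand": 80}, {"dx": 2.8, "dy": -5.7, "dz": 0, "turn": 2.5, "hand": 80}, {"dx": 3.4, "dy": -6.8, "dz": 0, "turn": 3, "hand": 80}, {"dx": 3.9, "dy": -7.9, "dz": 0, "turn": 3.5, "hand": 80}, {"dx": 4.4, "dy": -9, "dz": 0, "turn": 4.2, "hand": 80}]}}

```text
time: 1.35
tcp_pos: [0.484, 0.1156, 0.2925]
ee_rot: [0.517, -0.483, 0.516, 0.483]
ft_force: [1.0, -0.4, 0.3]
grip_width: 0.84
```

```bash
python3 - <<'E'
from h import *
print(r.sense()["tcp_pos"]); cv2.imwrite("pics/w2.png",r.camera("wrist"))
E
```

```text
[0.48400499 0.11561272 0.29251073]
```

View pics/w2.png

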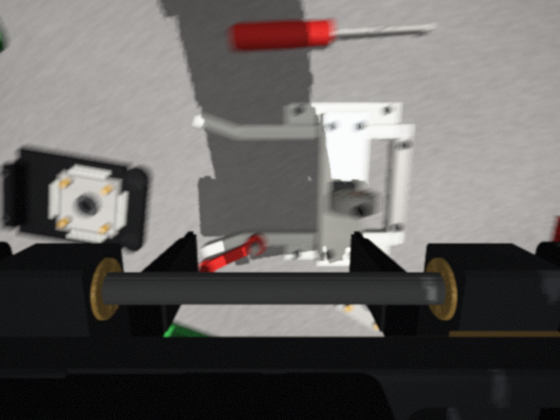

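```bash
python3 - <<'E'
from h import *
s=r.sense();np.savez("w2.npz",p=s["tcp_pos"],q=s["ee_rot"])
im=r.camera("wrist");cv2.imwrite("pics/w2raw.png",im)
cv2.imwrite("pics/w2a.png",cv2.resize(im[90:280,180:430],None,fx=3.2,fy=3.2,interpolation=cv2.INTER_CUBIC))
cv2.imwrite("pics/w2b.png",cv2.resize(im[130:260,0:170],None,fx=4,fy=4,interpolation=cv2.INTER_CUBIC))
E
```

```text
(no output)
```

View pics/w2a.png

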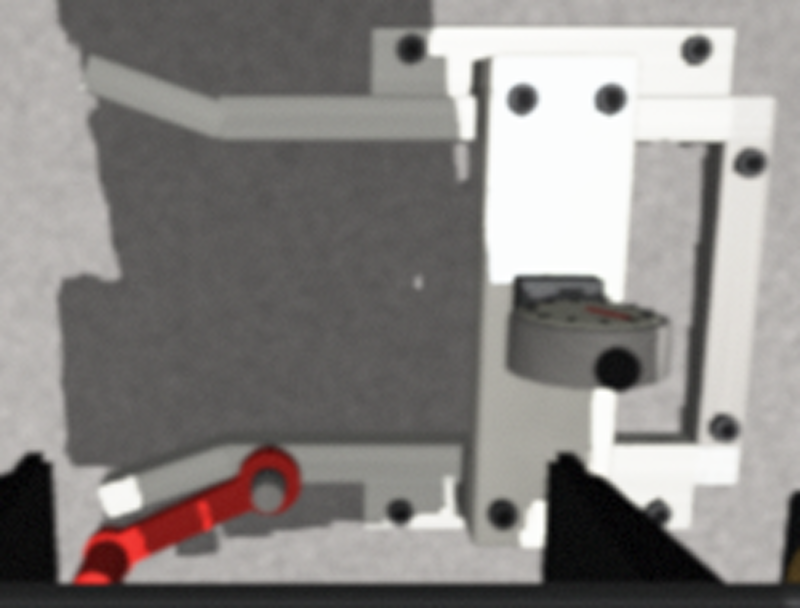

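View pics/w2b.png

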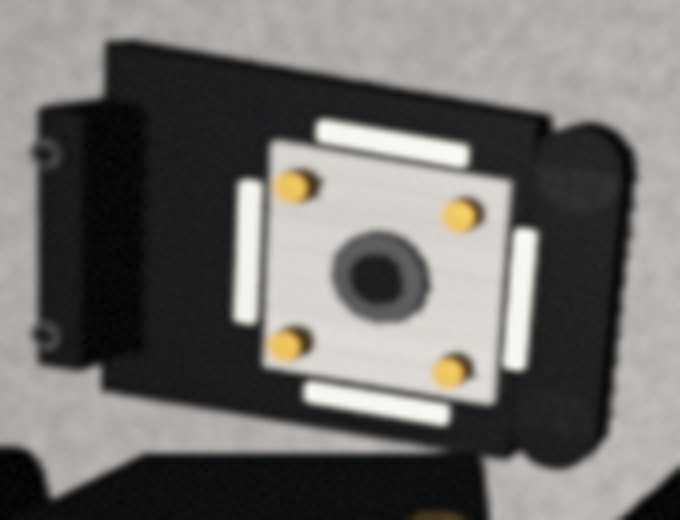

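```bash
cat > wf.py <<'E'
from fit import *
from scipy.spatial.transform import Rotation as R
def wpx(P,tp,tq):
    c=r.calibration("wrist");A=np.eye(4);A[:3,:3]=R.from_quat(tq,scalar_first=True).as_matrix();A[:3,3]=tp
    Ti=np.linalg.inv(A@c["tool_from_camera"]);p=(Ti[:3,:3]@np.asarray(P).T).T+Ti[:3,3];u=(c["camera_matrix"]@p.T).T;return u[:,:2]/u[:,2:]
def wfit(O,p0,tp,tq):
    X=np.array([o[1] for o in O],float)/1000;U=np.array([o[0] for o in O])
    f=lambda p:(wpx(T(p,X),tp,tq)-U).ravel()
    s=least_squares(f,p0,loss="soft_l1");return s.x,f(s.x).reshape(-1,2)
E
python3 - <<'E'
from wf import *
d=np.load("w2.npz");tp,tq=d["p"],d["q"]
a=lambda u,v:((u+.5)/3.2-.5+180,(v+.5)/3.2-.5+90)
b=lambda u,v:((u+.5)/4-.5,(v+.5)/4-.5+130)
G=[(a(492,57),(-78,-22,48)),(a(637,57),(-78,22,48)),(a(270,478),(62,-89,30)),(a(722,143),(-52,60,18)),(a(697,437),(52,60,18)),(a(224,128),(-52,-105,18))]
p,e=wfit(G,[.49,.19,-.07],tp,tq);print("gauge",p,np.degrees(p[2]));print(np.round(e,1))
riv=np.mean([b(295,187),b(461,215),b(289,344),b(450,372)],0)
C=[(b(103,390),(50,-70,0)),(b(107,43),(-50,-70,12)),(riv,(0,10,26)),(b(380,278),(0,10,22)),(b(40,110),(-35,-70,36)),(b(41,360),(35,-70,36))]
q,e=wfit(C,[.49,-.09,-.24],tp,tq);print("car",q,np.degrees(q[2]));print(np.round(e,1))
print(T([0,0,-p[2]],[[q[0]-p[0],q[1]-p[1],0]])*1000,np.degrees(q[2]-p[2]))
im=cv2.imread("pics/w2raw.png");k=1.4;im=cv2.resize(im,None,fx=k,fy=k,interpolation=cv2.INTER_CUBIC)
def poly(pp,P,col):
    u=((wpx(T(pp,np.array(P)/1000),tp,tq)+.5)*k-.5).astype(int);cv2.polylines(im,[u.reshape(-1,1,2)],True,col,1)
poly(p,[(x,y,48) for x,y in((-78,-22),(78,-22),(78,22),(-78,22))],(255,0,0))
poly(p,[(x,y,18) for x,y in((-68,-150),(-52,-105),(-52,60),(52,60),(52,-105),(68,-150))],(0,255,0))
poly(q,[(x,y,0) for x,y in((-50,-70),(50,-70),(50,70),(-50,70))],(0,255,255))
poly(q,[(x,y,12) for x,y in((-50,-70),(50,-70),(50,70),(-50,70))],(0,0,255))
poly(q,[(x,y,36) for x,y in((-35,-70),(35,-70),(35,-58),(-35,-58))],(255,255,0))
cv2.imwrite("pics/ovw.png",im[100:400])
E
```

```text
gauge [ 0.48879905  0.1875268  -0.07514102] -4.3052635599361455
[[ 0.2 -1.7]
 [ 1.9 -1.3]
 [-1.4  1.5]
 [ 1.2 -0.6]
 [-0.3  3.2]
 [-2.   2.9]]
car [ 0.48601922 -0.09318684 -0.23757833] -13.612235439327565
[[ 7.8 -1.7]
 [-0.4 -0.5]
 [-0.3  1. ]
 [ 0.   0.5]
 [-0.4 -1.1]
 [ 0.1  2.3]]
[[  18.30127654 -280.13021958    0.        ]] -9.30697187939142
```

View pics/ovw.png

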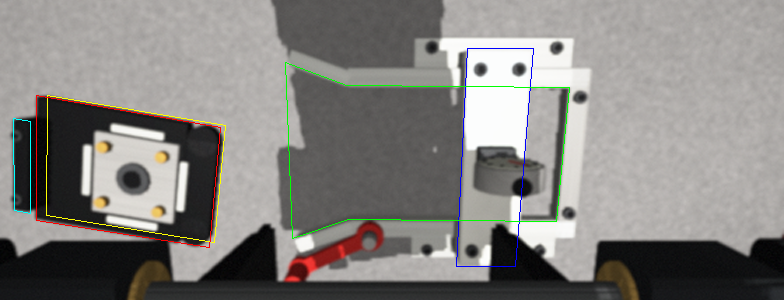

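Request:
{"api": "move_arm", "payload": {"targets": [{"dx": 0.6, "dy": -1.1, "dz": 0, "turn": 0, "hand": 80}, {"dx": 1.2, "dy": -2.2, "dz": 0, "turn": 0, "hand": 80}, {"dx": 1.7, "dy": -3.3, "dz": 0, "turn": 0, "hand": 80}, {"dx": 2, "dy": -4.3, "dz": -0.3, "turn": 0, "hand": 80}, {"dx": 2, "dy": -4.3, "dz": -1.4, "turn": 0, "hand": 80}, {"dx": 2, "dy": -4.3, "dz": -2.5, "turn": 0, "hand": 80}, {"dx": 2, "dy": -4.3, "dz": -3.4, "turn": 0, "hand": 80}, {"dx": 2, "dy": -4.3, "dz": -3.4, "turn": 0, "hand": 80}]}}

```text
time: 2.45
tcp_pos: [0.5823, -0.0966, 0.1198]
ee_rot: [0.516, -0.481, 0.518, 0.484]
ft_force: [-1.2, 0.7, 0.6]
grip_width: 0.843
```

```bash
python3 - <<'E'
from h import *
print(r.sense()["tcp_pos"],r.sense()["grip_width"]); cv2.imwrite("pics/w3.png",r.camera("wrist"));crop("scene","pics/s3.png",200,380,130,265,4.4)
E
```

```text
[ 0.58231234 -0.09659076  0.11977774] 0.8426981575897118
```

View pics/w3.png

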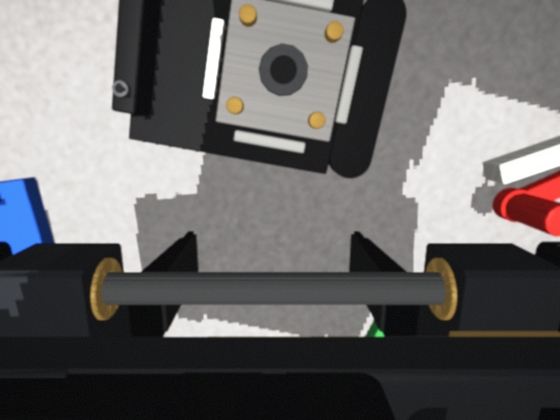

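View pics/s3.png

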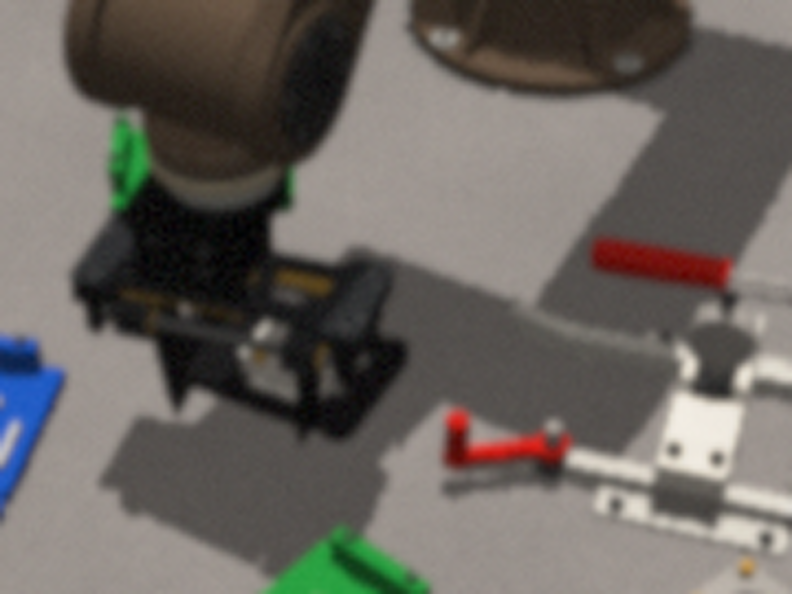

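Request:
{"api": "move_arm", "payload": {"targets": [{"dx": 0, "dy": 0, "dz": -0.4, "turn": 0, "hand": 80}, {"dx": 0, "dy": 0, "dz": -0.72, "turn": 0, "hand": 80}, {"dx": -0.2, "dy": 0.01, "dz": -0.72, "turn": 0, "hand": 80}, {"dx": -0.35, "dy": 0.03, "dz": -0.72, "turn": 0, "hand": 80}, {"dx": -0.5, "dy": 0.04, "dz": -0.72, "turn": 0, "hand": 80}, {"dx": -0.6, "dy": 0.05, "dz": -0.72, "turn": 0, "hand": 80}, {"dx": -0.7, "dy": 0.05, "dz": -0.72, "turn": 0, "hand": 80}, {"dx": -0.8, "dy": 0.06, "dz": -0.72, "turn": 0, "hand": 80}]}}

```text
time: 3.55
tcp_pos: [0.5433, -0.0945, 0.0864]
ee_rot: [0.517, -0.483, 0.517, 0.482]
ft_force: [2.4, 0.3, 1.1]
grip_width: 0.841
```

```bash
python3 - <<'E'
from h import *
print(r.sense()["tcp_pos"],r.sense()["ft_force"]); cv2.imwrite("pics/w4.png",r.camera("wrist"))
E
```

```text
[ 0.54331149 -0.09446322  0.08643445] [2.35932244 0.34847762 1.09620656]
```

View pics/w4.png

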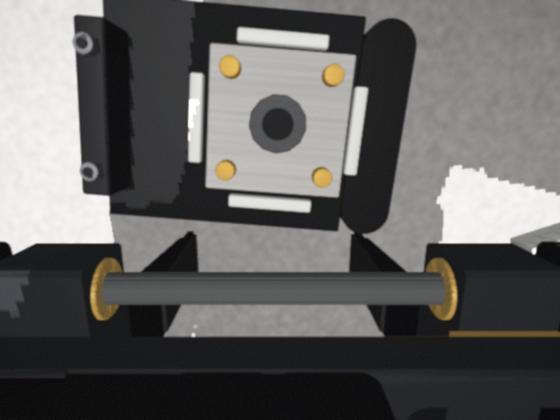

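Request:
{"api": "move_arm", "payload": {"targets": [{"dx": -0.1, "dy": 0.0, "dz": 0, "turn": 0, "hand": 80}, {"dx": -0.2, "dy": 0.01, "dz": 0, "turn": 0, "hand": 80}, {"dx": -0.3, "dy": 0.02, "dz": 0, "turn": 0, "hand": 80}, {"dx": -0.3, "dy": 0.02, "dz": 0, "turn": 0, "hand": 80}]}}

```text
time: 4.1
tcp_pos: [0.5278, -0.0934, 0.0862]
ee_rot: [0.517, -0.482, 0.517, 0.483]
ft_force: [0.1, 0.5, -0.2]
grip_width: 0.841
```

```bash
python3 - <<'E'
from h import *
s=r.sense();np.savez("w5.npz",p=s["tcp_pos"],q=s["ee_rot"]);print(s["tcp_pos"],r.sense()["ft_force"]); cv2.imwrite("pics/w5.png",r.camera("wrist"))
E
```

```text
[ 0.52776359 -0.09338351  0.08618288] [ 0.09314691  0.48279966 -0.18849892]
```

View pics/w5.png

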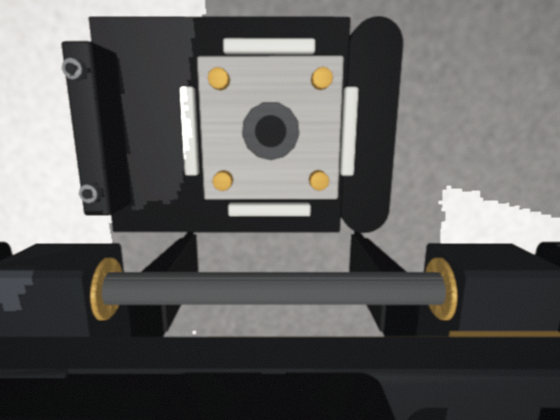

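Request:
{"api": "move_arm", "payload": {"targets": [{"dx": 0.4, "dy": 0, "dz": 0, "turn": 0, "hand": 80}, {"dx": 0.5, "dy": 0, "dz": 1, "turn": -1, "hand": 60}, {"dx": 0.2, "dy": -0.4, "dz": 2.2, "turn": -3, "hand": 40}, {"dx": 0, "dy": -0.8, "dz": 3, "turn": -5, "hand": 40}, {"dx": -0.4, "dy": -1.2, "dz": 3, "turn": -7, "hand": 40}, {"dx": -0.8, "dy": -1.6, "dz": 3, "turn": -9, "hand": 40}, {"dx": -1.1, "dy": -2, "dz": 3, "turn": -11, "hand": 40}, {"dx": -1.36, "dy": -2.26, "dz": 3, "turn": -13, "hand": 40}]}}

```text
time: 5.15
tcp_pos: [0.4595, -0.2071, 0.2362]
ee_rot: [0.695, -0.127, 0.696, 0.127]
ft_force: [0.4, 1.0, 0.4]
grip_width: 0.416
```

Request:
{"api": "move_arm", "payload": {"targets": [{"dx": 0, "dy": 0, "dz": 0, "turn": -2, "hand": 40}, {"dx": 0, "dy": 0, "dz": 0, "turn": -4, "hand": 40}, {"dx": 0, "dy": 0, "dz": 0, "turn": -5.05, "hand": 40}, {"dx": 0, "dy": 0, "dz": 0, "turn": -5.05, "hand": 40}]}}

```text
time: 5.65
tcp_pos: [0.4602, -0.2064, 0.2362]
ee_rot: [0.706, 0.026, 0.707, -0.026]
ft_force: [0.0, 0.0, 0.9]
grip_width: 0.421
```

```bash
python3 - <<'E'
from wf import *
s=r.sense();np.savez("w6.npz",p=s["tcp_pos"],q=s["ee_rot"]);M=R.from_quat(s["ee_rot"],scalar_first=True).as_matrix()
print(s["tcp_pos"],s["q"],np.degrees(np.arctan2(M[1,2],M[0,2]))); cv2.imwrite("pics/w6.png",r.camera("wrist"));crop("top","pics/t6.png",165,345,185,300,4.4)
E
```

```text
[ 0.46022548 -0.20635771  0.23617976] [-5.52535223e-01  3.93323510e-01  1.91487548e+00 -2.14356422e-05
  8.33902475e-01 -4.79596079e-01] -4.178276690739326
```

View pics/w6.png

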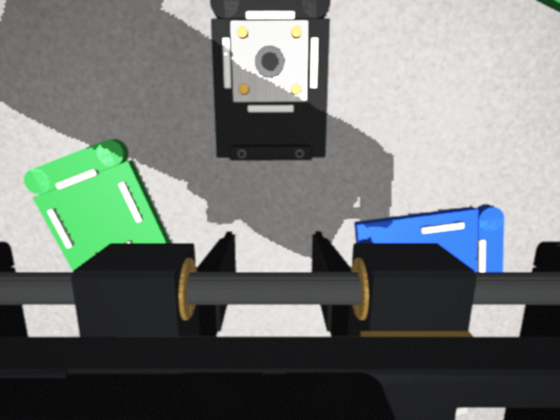

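View pics/t6.png

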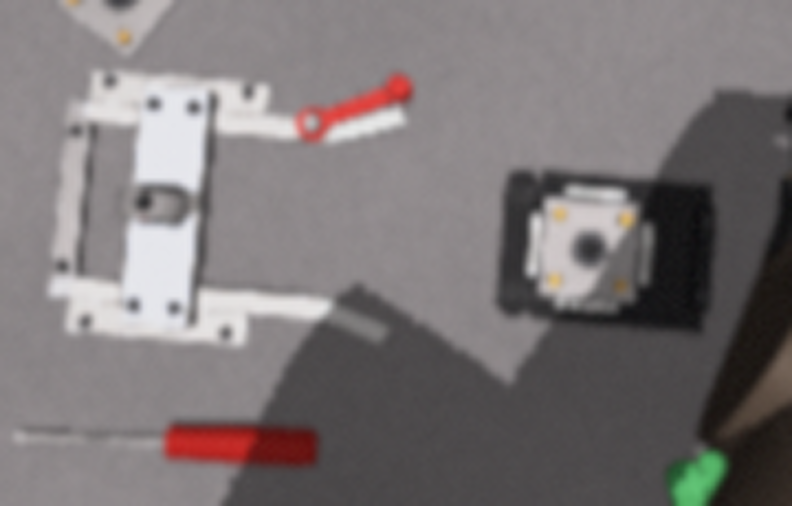

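```bash
python3 - <<'E'
from wf import *
d=np.load("w6.npz")
g=[.489,.188,-.0735]
O=[((269.5,61.5),(0,10,22)),((231,159),(-35,-70,36)),((312,157),(35,-70,36)),((217,157),(-50,-70,12)),((326,156),(50,-70,12))]
q,e=wfit(O,[.47,-.09,-.07],d["p"],d["q"]);print(q,np.round(e,1));print(T([0,0,-g[2]],[[q[0]-g[0],q[1]-g[1],0]])*1000,np.degrees(q[2]-g[2]))
C=[("top",t(714,187),(50,-70,12)),("top",t(702,330),(-50,-70,12)),("top",t(590,249),(0,10,20)),("top",t(500,242),(0,70,12))]
q,e=fit(C,[.47,-.09,-.07]);print(q,np.round(e,1));g=[.4895,.1884,-.0714];print(T([0,0,-g[2]],[[q[0]-g[0],q[1]-g[1],0]])*1000,np.degrees(q[2]-g[2]))
E
```

```text
[ 0.46482155 -0.10049945 -0.05823708] [[ 0.2 -1.3]
 [-1.2  0.6]
 [ 0.8  1.3]
 [-0.4  0.1]
 [ 0.4 -0.6]]
[[  -2.92754629 -289.49604469    0.        ]] 0.8745006600347686
[ 0.46612221 -0.1000794  -0.06821748] [[-0.2 -0.6]
 [ 0.1  0.8]
 [ 0.  -0. ]
 [ 0.  -0.1]]
[[  -2.73829411 -289.41214384    0.        ]] 0.18234522428924213
```

```bash
python3 - <<'E'
from wf import *
d=np.load("w6.npz");c=r.calibration("wrist");A=np.eye(4);A[:3,:3]=R.from_quat(d["q"],scalar_first=True).as_matrix();A[:3,3]=d["p"];M=A@c["tool_from_camera"]
for uv in((357,225),(360,243),(166,240)):
    v=M[:3,:3]@np.linalg.solve(c["camera_matrix"],[*uv,1]);P=M[:3,3]+v*(.012-M[2,3])/v[2]
    print(uv,T([0,0,.0735],[[P[0]-.489,P[1]-.188,0]])*1000)
E
```

```text
(357, 225) [[  79.81985103 -424.83741423    0.        ]]
(360, 243) [[  83.76974016 -443.02422978    0.        ]]
(166, 240) [[-103.95716788 -439.989998      0.        ]]
```

Request:
{"api": "move_arm", "payload": {"targets": [{"dx": -0.04, "dy": 0, "dz": -1, "turn": 0, "hand": 40}, {"dx": -0.04, "dy": 0, "dz": -2, "turn": 0, "hand": 40}, {"dx": -0.04, "dy": 0, "dz": -2.9, "turn": 0, "hand": 40}, {"dx": -0.02, "dy": 0.2, "dz": -2.96, "turn": 0, "hand": 40}, {"dx": -0.01, "dy": 0.4, "dz": -2.96, "turn": 0, "hand": 40}, {"dx": 0.01, "dy": 0.6, "dz": -2.96, "turn": 0, "hand": 40}, {"dx": 0.02, "dy": 0.8, "dz": -2.96, "turn": 0, "hand": 40}, {"dx": 0.04, "dy": 1.0, "dz": -2.96, "turn": 0, "hand": 40}]}}

```text
time: 6.75
tcp_pos: [0.4628, -0.1559, 0.0891]
ee_rot: [0.707, 0.026, 0.706, -0.026]
ft_force: [-0.1, -4.2, 2.1]
grip_width: 0.423
```

```bash
python3 - <<'E'
from wf import *
s=r.sense();print(s["tcp_pos"],s["ft_force"]); cv2.imwrite("pics/w7.png",r.camera("wrist"))
E
```

```text
[ 0.46281479 -0.155928    0.08914116] [-0.13425965 -4.2093739   2.12538809]
```

View pics/w7.png

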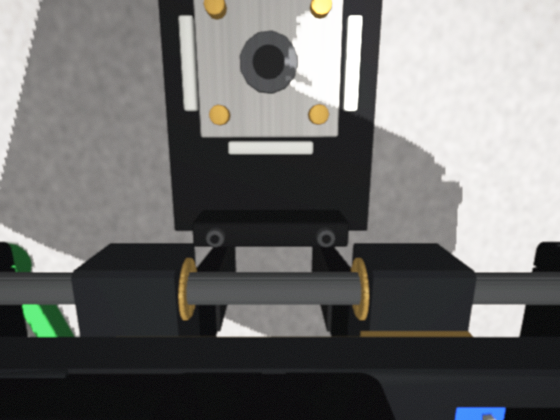

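Request:
{"api": "move_arm", "payload": {"targets": [{"dx": 0.02, "dy": 0.2, "dz": 0, "turn": 0, "hand": 40}, {"dx": 0.04, "dy": 0.4, "dz": 0, "turn": 0, "hand": 40}, {"dx": 0.06, "dy": 0.6, "dz": 0, "turn": 0, "hand": 40}, {"dx": 0.08, "dy": 0.8, "dz": 0, "turn": 0, "hand": 40}, {"dx": 0.1, "dy": 1.0, "dz": 0, "turn": 0, "hand": 40}, {"dx": 0.11, "dy": 1.2, "dz": 0, "turn": 0, "hand": 40}, {"dx": 0.12, "dy": 1.4, "dz": 0, "turn": 0, "hand": 40}, {"dx": 0.13, "dy": 1.5, "dz": 0, "turn": 0, "hand": 40}]}}

```text
time: 7.8
tcp_pos: [0.4688, -0.0807, 0.0882]
ee_rot: [0.707, 0.026, 0.707, -0.026]
ft_force: [-0.8, -3.1, 1.6]
grip_width: 0.423
```

```bash
python3 - <<'E'
from wf import *
s=r.sense();print(s["tcp_pos"],s["ft_force"]); cv2.imwrite("pics/w8.png",r.camera("wrist"));crop("top","pics/t8.png",165,345,185,300,4.4)
E
```

```text
[ 0.46878111 -0.0806965   0.08820609] [-0.82274282 -3.12231304  1.62268326]
```

View pics/w8.png

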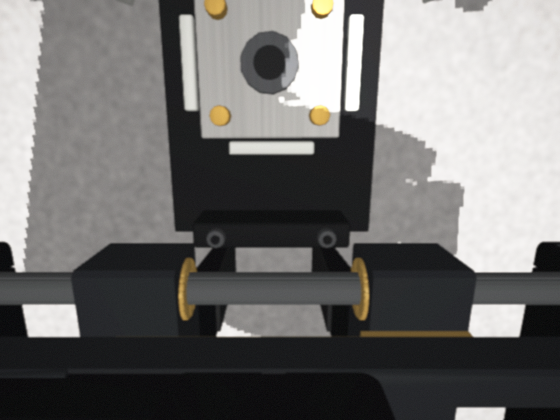

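View pics/t8.png

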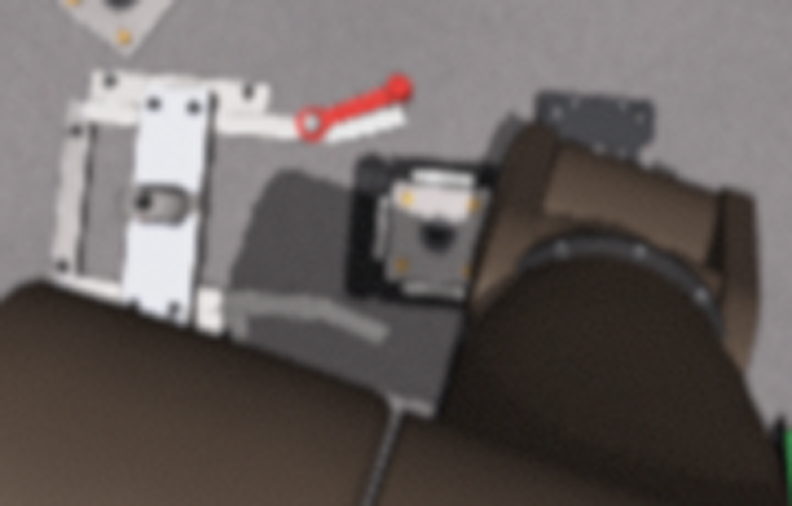

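Request:
{"api": "move_arm", "payload": {"targets": [{"dx": 0.01, "dy": 0.15, "dz": 0, "turn": 0, "hand": 40}, {"dx": 0.02, "dy": 0.3, "dz": 0, "turn": 0, "hand": 40}, {"dx": 0.03, "dy": 0.45, "dz": 0, "turn": 0, "hand": 40}, {"dx": 0.04, "dy": 0.6, "dz": 0, "turn": 0, "hand": 40}, {"dx": 0.05, "dy": 0.75, "dz": 0, "turn": 0, "hand": 40}, {"dx": 0.06, "dy": 0.9, "dz": 0, "turn": 0, "hand": 40}]}}

```text
time: 8.65
tcp_pos: [0.472, -0.0359, 0.0883]
ee_rot: [0.707, 0.026, 0.707, -0.026]
ft_force: [0.4, -3.9, -1.2]
grip_width: 0.421
```

```bash
python3 - <<'E'
from wf import *
s=r.sense();print(s["tcp_pos"],s["ft_force"],s["ft_torque"]); cv2.imwrite("pics/w9.png",r.camera("wrist"));crop("scene","pics/s9.png",225,405,150,280,4.4)
E
```

```text
[ 0.47196093 -0.03588149  0.08828128] [ 0.3879326  -3.85260822 -1.18260462] [-0.43129436 -0.03588962 -0.05620694]
```

View pics/w9.png

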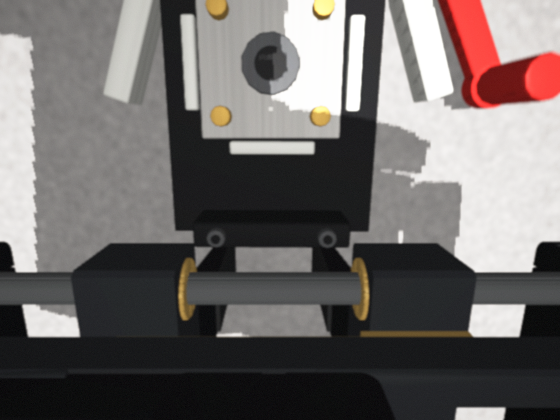

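View pics/s9.png

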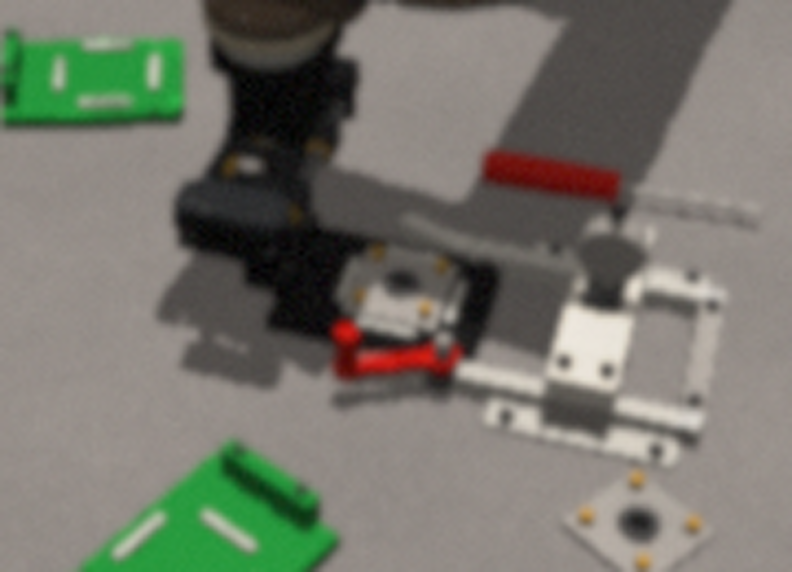

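Request:
{"api": "move_arm", "payload": {"targets": [{"dx": 0.02, "dy": 0.25, "dz": 0, "turn": 0, "hand": 40}, {"dx": 0.04, "dy": 0.5, "dz": 0, "turn": 0, "hand": 40}, {"dx": 0.06, "dy": 0.75, "dz": 0, "turn": 0, "hand": 40}, {"dx": 0.08, "dy": 1.0, "dz": 0, "turn": 0, "hand": 40}, {"dx": 0.1, "dy": 1.25, "dz": 0, "turn": 0, "hand": 40}, {"dx": 0.11, "dy": 1.5, "dz": 0, "turn": 0, "hand": 40}, {"dx": 0.13, "dy": 1.75, "dz": 0, "turn": 0, "hand": 40}, {"dx": 0.14, "dy": 1.9, "dz": 0, "turn": 0, "hand": 40}]}}

```text
time: 9.75
tcp_pos: [0.479, 0.0594, 0.0883]
ee_rot: [0.707, 0.026, 0.707, -0.026]
ft_force: [2.0, -4.2, 0.3]
grip_width: 0.419
```

```bash
python3 - <<'E'
from wf import *
s=r.sense();print(s["tcp_pos"],s["ft_force"],s["ft_torque"]); cv2.imwrite("pics/w10.png",r.camera("wrist"))
E
```

```text
[0.47897043 0.05937316 0.08830953] [ 2.01916273 -4.16087651  0.27610913] [-0.69899264 -0.26726477  0.0467315 ]
```

View pics/w10.png

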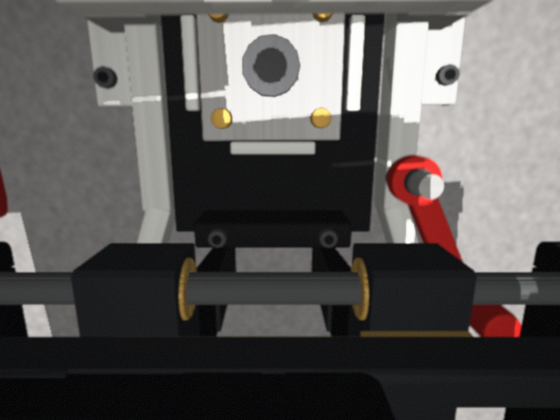

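Request:
{"api": "move_arm", "payload": {"targets": [{"dx": 0.01, "dy": 0.12, "dz": 0, "turn": 0, "hand": 40}, {"dx": 0.02, "dy": 0.24, "dz": 0, "turn": 0, "hand": 40}, {"dx": 0.03, "dy": 0.36, "dz": 0, "turn": 0, "hand": 40}, {"dx": 0.03, "dy": 0.48, "dz": 0, "turn": 0, "hand": 40}, {"dx": 0.04, "dy": 0.58, "dz": 0, "turn": 0, "hand": 40}, {"dx": 0.05, "dy": 0.66, "dz": 0, "turn": 0, "hand": 40}, {"dx": 0.05, "dy": 0.7, "dz": 0, "turn": 0, "hand": 40}]}}

```text
time: 10.68
tcp_pos: [0.4814, 0.0938, 0.0882]
ee_rot: [0.707, 0.026, 0.707, -0.026]
ft_force: [0.6, -1.8, -0.3]
grip_width: 0.417
```

Request:
{"api": "move_arm", "payload": {"targets": [{"dx": 0, "dy": 0.03, "dz": 0, "turn": 0, "hand": 40}, {"dx": 0, "dy": 0.06, "dz": 0, "turn": 0, "hand": 40}]}}

```text
time: 10.92
tcp_pos: [0.4814, 0.0966, 0.0882]
ee_rot: [0.707, 0.026, 0.707, -0.026]
ft_force: [0.0, -6.4, 1.0]
grip_width: 0.42
```

Request:
{"api": "move_arm", "payload": {"targets": [{"dx": 0, "dy": 0.03, "dz": 0, "turn": 0, "hand": 40}, {"dx": 0, "dy": 0.04, "dz": 0, "turn": 0, "hand": 40}]}}

```text
time: 11.18
tcp_pos: [0.4818, 0.097, 0.0884]
ee_rot: [0.707, 0.025, 0.706, -0.026]
ft_force: [1.6, -28.3, 2.4]
grip_width: 0.419
```

```bash
python3 - <<'E'
from wf import *
s=r.sense();print(s["tcp_pos"],s["ft_force"]); cv2.imwrite("pics/w11.png",r.camera("wrist"));crop("scene","pics/s11.png",225,405,150,280,4.4)
E
```

```text
[0.48183387 0.09704274 0.08839899] [  1.56671589 -28.29695738   2.36982294]
```

View pics/w11.png

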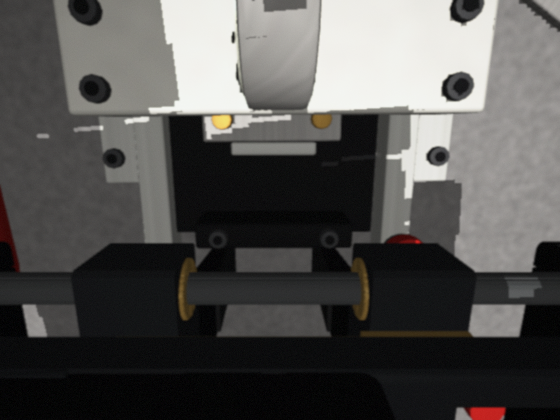

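View pics/s11.png

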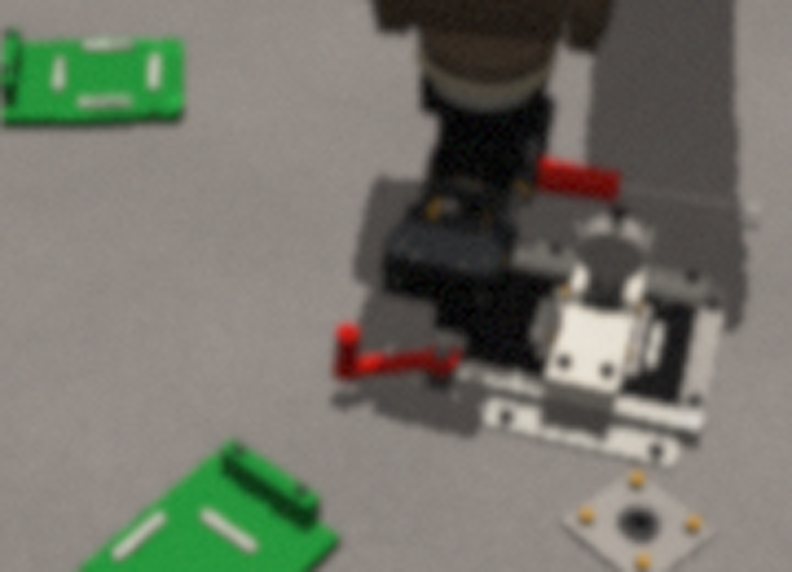

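Request:
{"api": "move_arm", "payload": {"targets": [{"dx": -0.03, "dy": -0.4, "dz": 0, "turn": 0, "hand": 40}, {"dx": -0.1, "dy": -1.3, "dz": 0, "turn": 0, "hand": 40}, {"dx": -0.16, "dy": -2.2, "dz": 0.3, "turn": 0, "hand": 20}, {"dx": -0.16, "dy": -2.2, "dz": 1.3, "turn": 2, "hand": 0}, {"dx": -0.16, "dy": -2.2, "dz": 2.2, "turn": 4, "hand": 0}, {"dx": 0.2, "dy": -2.0, "dz": 2.2, "turn": 6, "hand": 0}, {"dx": 0.6, "dy": -1.8, "dz": 2.2, "turn": 8, "hand": 0}, {"dx": 1.0, "dy": -1.6, "dz": 2.2, "turn": 10, "hand": 0}]}}

```text
time: 12.28
tcp_pos: [0.5319, 0.019, 0.1985]
ee_rot: [0.651, -0.277, 0.65, 0.277]
ft_force: [0.1, 0.0, 0.0]
grip_width: 0.007
```

```bash
cat > arc.py <<'E'
from wf import *
g=np.array([.489,.188,-.0735])
def hand(phi,gap):
    f=np.radians(phi);t=np.array([np.sin(f),-np.cos(f)]);h=np.array([62,-89])+62*np.array([np.cos(f),np.sin(f)])-gap*t
    return T(g,[[*(h/1000),0]])[0,:2]
E
python3 - <<'E'
from arc import *
s=r.sense();M=R.from_quat(s["ee_rot"],scalar_first=True).as_matrix();az=np.degrees(np.arctan2(M[1,2],M[0,2]))
print(s["tcp_pos"],az,s["grip_width"])
h=hand(-60,28);print("start shift units",(h-s["tcp_pos"][:2])/.05,"turn",(115.8-az)/5,"dz",(.116-s["tcp_pos"][2])/.05)
cv2.imwrite("pics/w12.png",r.camera("wrist"));crop("top","pics/t12.png",165,345,185,300,4.4)
E
```

```text
[0.53194526 0.01899402 0.19852214] 46.09780811205364 0.006866079226680732
start shift units [1.29072849 0.64099692] turn 13.94043837758927 dz -1.6504427055950468
```

View pics/t12.png

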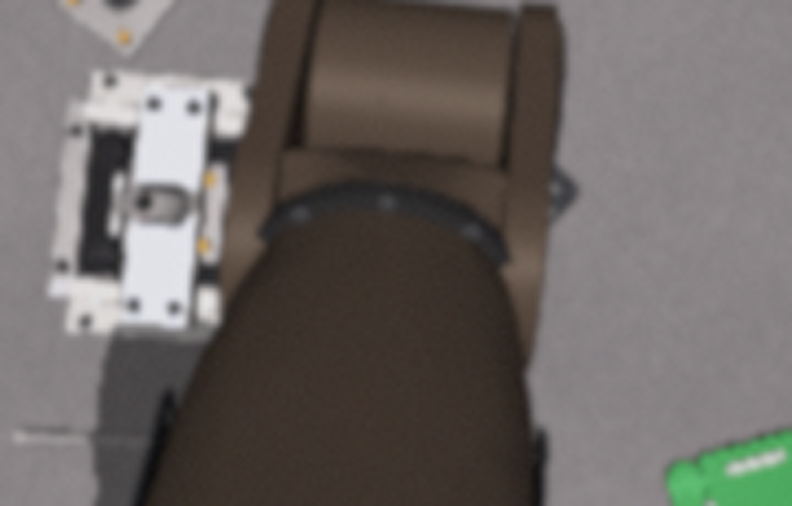

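View pics/w12.png

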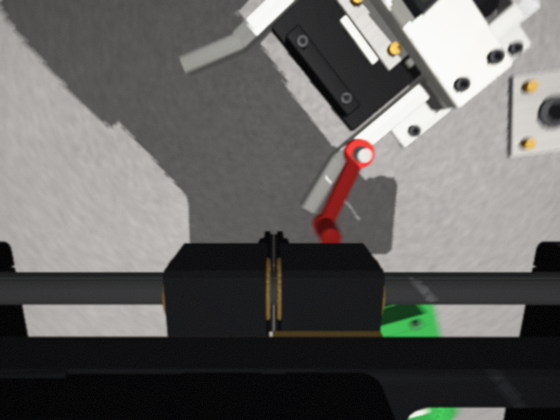

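Request:
{"api": "move_arm", "payload": {"targets": [{"dx": 0.2, "dy": 0.1, "dz": 0, "turn": 2, "hand": 0}, {"dx": 0.4, "dy": 0.2, "dz": 0, "turn": 4, "hand": 0}, {"dx": 0.6, "dy": 0.3, "dz": 0, "turn": 6, "hand": 0}, {"dx": 0.8, "dy": 0.4, "dz": 0, "turn": 8, "hand": 0}, {"dx": 1.0, "dy": 0.5, "dz": 0, "turn": 10, "hand": 0}, {"dx": 1.2, "dy": 0.6, "dz": 0, "turn": 12, "hand": 0}, {"dx": 1.29, "dy": 0.64, "dz": 0, "turn": 13.9, "hand": 0}, {"dx": 1.29, "dy": 0.64, "dz": -0.7, "turn": 13.9, "hand": 0}]}}

```text
time: 13.38
tcp_pos: [0.5964, 0.0504, 0.1647]
ee_rot: [-0.38, 0.598, -0.378, -0.596]
ft_force: [0.1, -0.5, -0.4]
grip_width: 0.005
```

```bash
python3 - <<'E'
from arc import *
s=r.sense();M=R.from_quat(s["ee_rot"],scalar_first=True).as_matrix();az=np.degrees(np.arctan2(M[1,2],M[0,2]))
print(s["tcp_pos"],az,s["grip_width"])
cv2.imwrite("pics/w13.png",r.camera("wrist"));crop("scene","pics/s13.png",225,405,150,280,4.4)
E
```

```text
[0.59636863 0.05043607 0.16465783] 115.18479378586375 0.005104699959654946
```

View pics/w13.png

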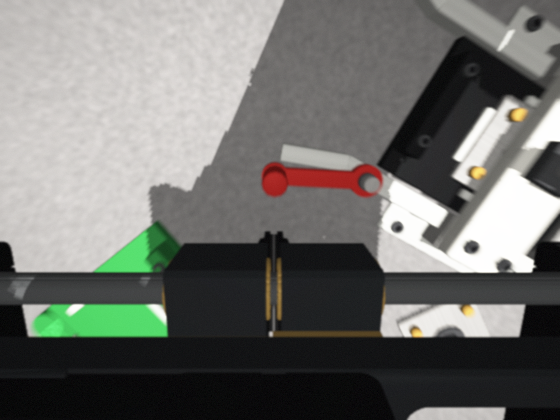

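View pics/s13.png

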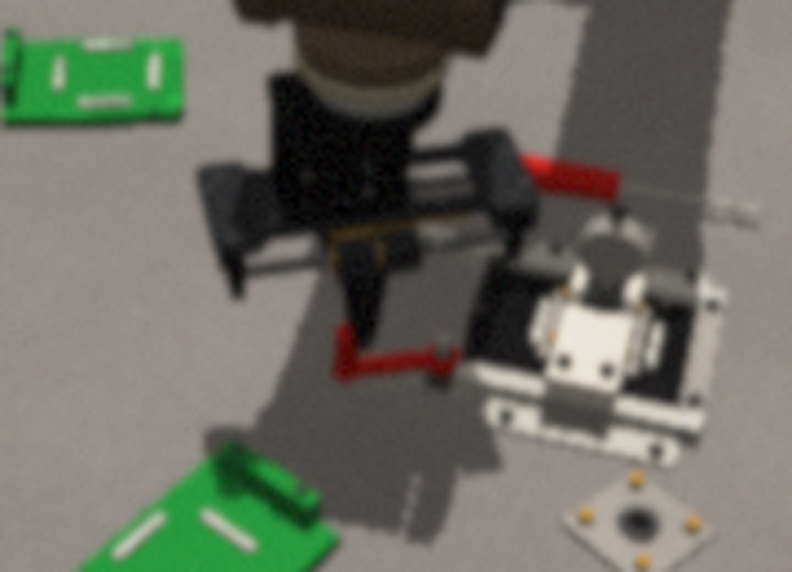

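Request:
{"api": "move_arm", "payload": {"targets": [{"dx": 0, "dy": 0, "dz": -0.6, "turn": 0, "hand": 0}, {"dx": 0, "dy": 0, "dz": -0.97, "turn": 0.1, "hand": 0}, {"dx": 0, "dy": 0, "dz": -0.97, "turn": 0.1, "hand": 0}]}}

```text
time: 13.85
tcp_pos: [0.5954, 0.0505, 0.1141]
ee_rot: [0.376, -0.598, 0.377, 0.599]
ft_force: [-0.9, 0.1, 0.3]
grip_width: 0.004
```

```bash
python3 - <<'E'
from arc import *
s=r.sense();M=R.from_quat(s["ee_rot"],scalar_first=True).as_matrix();az=np.degrees(np.arctan2(M[1,2],M[0,2]))
print(s["tcp_pos"],az)
for i in range(0,17):
    phi=-60-7.5*i;print(i,phi,np.round((hand(phi,18)-s["tcp_pos"][:2])/.05,2),"turn",round((phi+180-4.2-az)/5,2))
cv2.imwrite("pics/w14.png",r.camera("wrist"))
E
```

```text
[0.59537463 0.0504713  0.11414785] 115.72464538116283
0 -60.0 [-0.16 -0.08] turn 0.02
1 -67.5 [-0.29 -0.18] turn -1.48
2 -75.0 [-0.44 -0.27] turn -2.98
3 -82.5 [-0.59 -0.33] turn -4.48
4 -90.0 [-0.75 -0.38] turn -5.98
5 -97.5 [-0.92 -0.4 ] turn -7.48
6 -105.0 [-1.09 -0.41] turn -8.98
7 -112.5 [-1.26 -0.39] turn -10.48
8 -120.0 [-1.42 -0.34] turn -11.98
9 -127.5 [-1.58 -0.28] turn -13.48
10 -135.0 [-1.73 -0.2 ] turn -14.98
11 -142.5 [-1.86 -0.1 ] turn -16.48
12 -150.0 [-1.98  0.02] turn -17.98
13 -157.5 [-2.09  0.15] turn -19.48
14 -165.0 [-2.17  0.3 ] turn -20.98
15 -172.5 [-2.24  0.45] turn -22.48
16 -180.0 [-2.28  0.62] turn -23.98
```

View pics/w14.png

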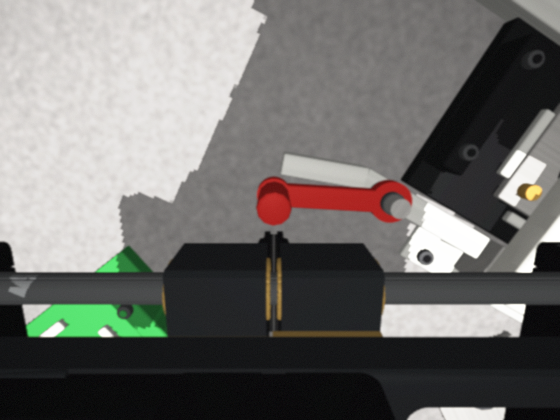

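Request:
{"api": "move_arm", "payload": {"targets": [{"dx": -0.16, "dy": -0.08, "dz": 0, "turn": 0, "hand": 0}, {"dx": -0.29, "dy": -0.18, "dz": 0, "turn": -1.5, "hand": 0}, {"dx": -0.44, "dy": -0.27, "dz": 0, "turn": -3, "hand": 0}, {"dx": -0.59, "dy": -0.33, "dz": 0, "turn": -4.5, "hand": 0}, {"dx": -0.75, "dy": -0.38, "dz": 0, "turn": -6, "hand": 0}, {"dx": -0.92, "dy": -0.4, "dz": 0, "turn": -7.5, "hand": 0}, {"dx": -1.09, "dy": -0.41, "dz": 0, "turn": -9, "hand": 0}, {"dx": -1.26, "dy": -0.39, "dz": 0, "turn": -10.5, "hand": 0}]}}

```text
time: 14.9
tcp_pos: [0.5326, 0.0308, 0.1158]
ee_rot: [0.603, -0.37, 0.602, 0.369]
ft_force: [1.2, 0.8, -0.2]
grip_width: 0.004
```

```bash
python3 - <<'E'
from arc import *
s=r.sense();M=R.from_quat(s["ee_rot"],scalar_first=True).as_matrix();az=np.degrees(np.arctan2(M[1,2],M[0,2]))
print(s["tcp_pos"],az,s["ft_force"])
for i in range(7,17):
    phi=-60-7.5*i;print(i,phi,np.round((hand(phi,18)-s["tcp_pos"][:2])/.05,2),"turn",round((phi+180-4.2-az)/5,2))
cv2.imwrite("pics/w15.png",r.camera("wrist"))
E
```

```text
[0.53256457 0.0308016  0.11576785] 63.00466638361917 [ 1.18558636  0.75066721 -0.16346341]
7 -112.5 [-0.    0.01] turn 0.06
8 -120.0 [-0.16  0.05] turn -1.44
9 -127.5 [-0.32  0.11] turn -2.94
10 -135.0 [-0.47  0.2 ] turn -4.44
11 -142.5 [-0.6  0.3] turn -5.94
12 -150.0 [-0.73  0.41] turn -7.44
13 -157.5 [-0.83  0.55] turn -8.94
14 -165.0 [-0.92  0.69] turn -10.44
15 -172.5 [-0.98  0.85] turn -11.94
16 -180.0 [-1.03  1.01] turn -13.44
```

View pics/w15.png

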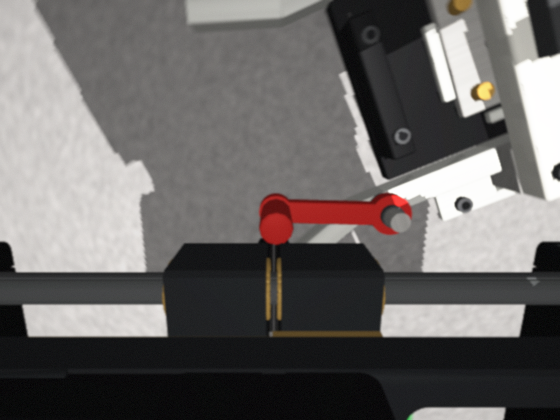

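Latch follows the pusher. Continue the arc.

Request:
{"api": "move_arm", "payload": {"targets": [{"dx": -0.16, "dy": 0.05, "dz": 0, "turn": -1.5, "hand": 0}, {"dx": -0.32, "dy": 0.11, "dz": 0, "turn": -3, "hand": 0}, {"dx": -0.47, "dy": 0.2, "dz": 0, "turn": -4.5, "hand": 0}, {"dx": -0.6, "dy": 0.3, "dz": 0, "turn": -6, "hand": 0}, {"dx": -0.73, "dy": 0.41, "dz": 0, "turn": -7.5, "hand": 0}, {"dx": -0.83, "dy": 0.55, "dz": 0, "turn": -9, "hand": 0}, {"dx": -0.92, "dy": 0.69, "dz": 0, "turn": -10.5, "hand": 0}, {"dx": -0.97, "dy": 0.8, "dz": 0, "turn": -11.9, "hand": 0}]}}

```text
time: 15.95
tcp_pos: [0.4842, 0.0711, 0.1155]
ee_rot: [0.707, -0.023, 0.706, 0.023]
ft_force: [0.1, -0.6, 0.1]
grip_width: 0.007
```

```bash
python3 - <<'E'
from arc import *
s=r.sense();M=R.from_quat(s["ee_rot"],scalar_first=True).as_matrix();az=np.degrees(np.arctan2(M[1,2],M[0,2]))
print(s["tcp_pos"],az,s["ft_force"])
for phi in(-172,-176,-180,-183):
    print(phi,np.round((hand(phi,18)-s["tcp_pos"][:2])/.05,2),"turn",round((phi+180-4.2-az)/5,2))
cv2.imwrite("pics/w16.png",r.camera("wrist"))
E
```

```text
[0.48415145 0.07112582 0.11550222] 3.668025151509069 [ 0.1206141  -0.63585306  0.12459726]
-172 [-0.01  0.03] turn 0.03
-176 [-0.04  0.12] turn -0.77
-180 [-0.06  0.2 ] turn -1.57
-183 [-0.07  0.27] turn -2.17
```

View pics/w16.png

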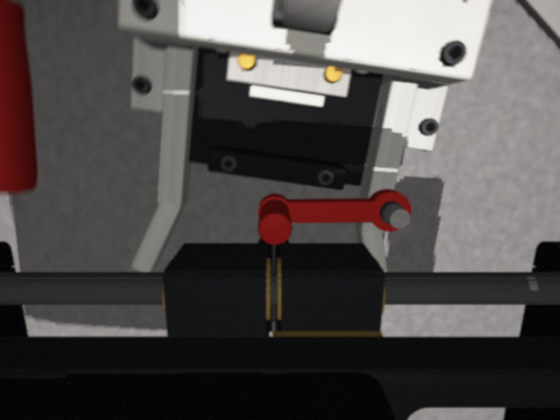

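Request:
{"api": "move_arm", "payload": {"targets": [{"dx": -0.03, "dy": 0.06, "dz": 0, "turn": -0.8, "hand": 0}, {"dx": -0.05, "dy": 0.13, "dz": 0, "turn": -1.5, "hand": 0}, {"dx": -0.05, "dy": 0.19, "dz": 0, "turn": -1.5, "hand": 0}]}}

```text
time: 16.38
tcp_pos: [0.4819, 0.0804, 0.1152]
ee_rot: [0.707, 0.022, 0.707, -0.022]
ft_force: [-1.1, -14.1, 3.4]
grip_width: 0.004
```

Request:
{"api": "move_arm", "payload": {"targets": [{"dx": 0, "dy": 0.03, "dz": 0, "turn": 0, "hand": 0}, {"dx": 0, "dy": 0.05, "dz": 0, "turn": 0, "hand": 0}]}}

```text
time: 16.62
tcp_pos: [0.4819, 0.0811, 0.1153]
ee_rot: [0.707, 0.02, 0.707, -0.022]
ft_force: [-2.4, -32.8, 4.7]
grip_width: 0.004
```

Solid stop reached with force rising; hold briefly, then back away and look.

Request:
{"api": "move_arm", "payload": {"targets": [{"dx": 0, "dy": 0, "dz": 0, "turn": 0, "hand": 0}, {"dx": 0, "dy": 0, "dz": 0, "turn": 0, "hand": 0}, {"dx": -0.02, "dy": -0.3, "dz": 0, "turn": 0, "hand": 0}, {"dx": -0.06, "dy": -0.9, "dz": 0, "turn": 0, "hand": 0}, {"dx": -0.06, "dy": -0.9, "dz": 1, "turn": 0, "hand": 0}, {"dx": -0.06, "dy": -0.9, "dz": 2, "turn": 0, "hand": 0}, {"dx": -0.06, "dy": -0.9, "dz": 2.5, "turn": 0, "hand": 0}, {"dx": -0.06, "dy": -0.9, "dz": 2.5, "turn": 0, "hand": 0}]}}

```text
time: 17.62
tcp_pos: [0.4793, 0.0379, 0.2414]
ee_rot: [0.708, 0.022, 0.705, -0.022]
ft_force: [-0.1, -0.1, -0.4]
grip_width: 0.005
```

```bash
python3 - <<'E'
from arc import *
s=r.sense();np.savez("w17.npz",p=s["tcp_pos"],q=s["ee_rot"]);print(s["tcp_pos"],s["ft_force"])
im=r.camera("wrist");cv2.imwrite("pics/w17.png",im)
for n in("scene",):crop(n,"pics/s17.png",225,405,150,280,4.4)
E
```

```text
[0.47925091 0.03788769 0.24144516] [-0.07911299 -0.10201156 -0.35447222]
```

View pics/w17.png

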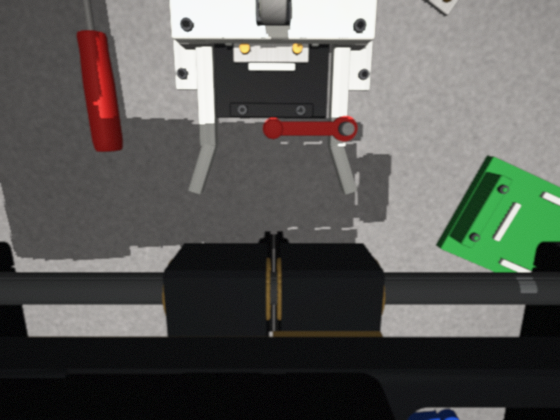

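View pics/s17.png

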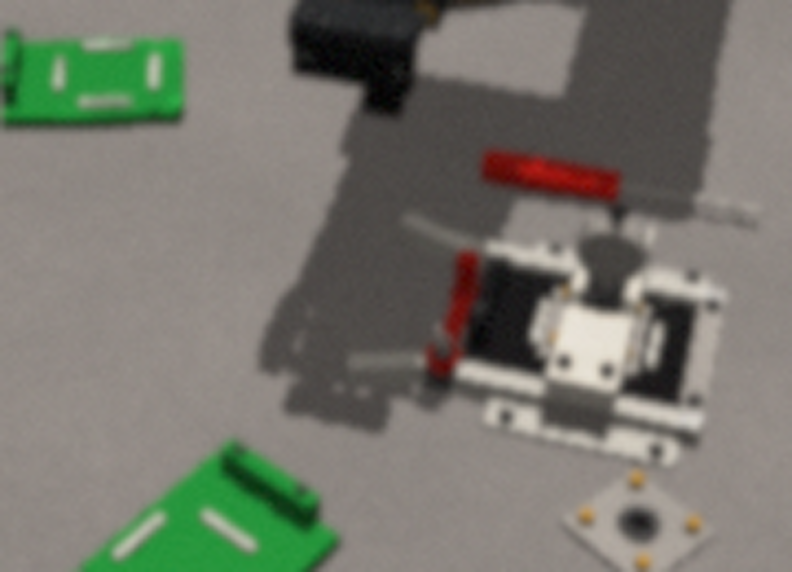

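```bash
python3 - <<'E'
from arc import *
crop("top","pics/t18.png",165,265,190,260,7.5)
E
```

```text
(no output)
```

View pics/t18.png

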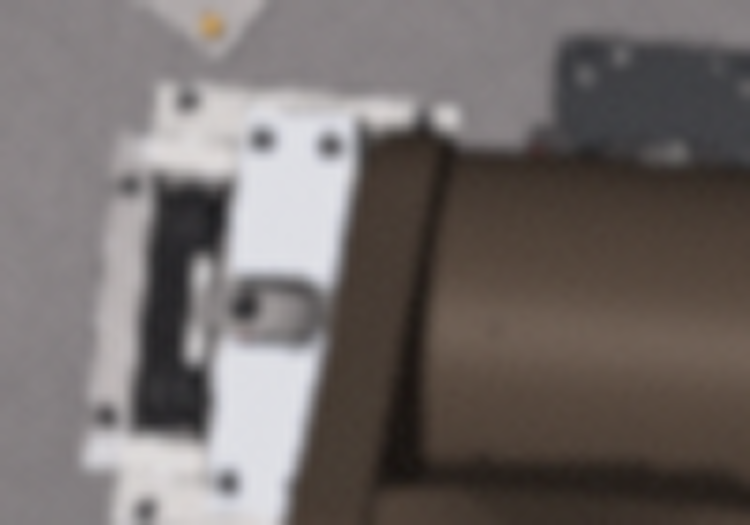

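The carrier's leading edge lies against the stop, with no gap in view (near pixel 150,190), and the latch is shut. Handing in.

```bash
python3 - <<'E'
from workcell import r
print(r.close_job())
E
```

```text
the job is handed in; nothing more can be done
None
```

The carrier is home against the end stop with the plate in its nest, the latch is shut behind it, and the job is handed in at about 18 s of 67 s. No verdict was reported.

- **Carrier:** I squared it to the track by pushing its flank with two open fingertips. I then pushed it by its tail block between the rails and under the bridge. The push force rose from about 6 N to 28 N within 0.5 mm, 1.3 mm from where the camera fit put the home position.
- **Latch:** I swung it around by its knob with closed fingertips until it came up against its stop at about 33 N. I then backed the fingers clear.

**Last checks:**
- The top view shows no gap between the carrier and the end stop.
- The wrist view shows the latch arm square across the track and parallel to the carrier's tail.
- The plate was seen in its nest, and the force on the tool is near zero.
- The gauge and carrier positions from the cameras differed by about 1–3 mm, which is calibration level, and none of the checks failed.
- The latch angle, and the bystander objects out of view behind the arm, were judged only by eye.

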